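# Close a casting mould on its dowels and hold it shut

### The arm

A 6-joint arm with a two-finger parallel gripper is mounted at the origin on a cart in front of the work surface, level with it; the furniture and walls round the work are solid. World frame = base frame: x ahead of the robot, y to its left, z up, the work surface at z = 0. Lengths are in m, angles in rad, forces in N, time in s.
With the tool pointing down it reaches from about 0.35 to 0.775 m from the base axis. Payload 7.3 kg.
Tool frame: the origin (TCP) lies midway between the tips of the shut fingers; the grasp point (between the pads) lies 19 mm behind it; z points along the fingers, y is the line along which they close (so a half turn about z gives the same grasp; the last joint's range is limited). The gripper opens to 92 mm and grips with 3 to 60 N. Pads are 19 mm wide; open, the fingers measure 130 mm over their backs; the gripper's body (75 mm by 190 mm) begins 47 mm behind the grasp point.
Start: joints at [-1.354, 0.342, 1.524, -0, 1.275, -0.146], TCP at [0.186, -0.491, 0.204] pointing down, gripper open.
Joint ranges: [-2.53, 2.53], [-0.77, 2.02], [0.04, 2.7], [-1, 4.14], [0.28, 2.66], [-3.11, 3.11]. Speed limits (rad/s): [2.57, 2.57, 3.14, 3.14, 3.14, 3.14].

### API

Orientations are given as [roll, pitch, yaw] about the fixed x, y, z axes, in that order (R = Rz(yaw) Ry(pitch) Rx(roll)).
In Python, from cell import robot, read_camera, camera_params, nets gives the robot as it stands. The module is installed in compiled form; this text tells all that it offers.
- The arm moves only by the tool step_arm, never from a script. Its argument "steps" is a list of rows, each an object of numbers: "x", "y", "z": the shift along the tool's x, y, z as a fraction of full scale; "rx", "ry", "rz": the turn, a rotation vector about the tool's x, y, z as a fraction of full scale; "claw": the opening, from -1 (shut) to 1 (fully open). In form: [{"x": .., "y": .., "z": .., "rx": .., "ry": .., "rz": .., "claw": ..}, ...]. A call has 1 to 12 rows; each row is the pose to reach, as a shift and turn from the pose commanded when the call began, along the tool's axes at that moment; what a row does not reach only later rows make up. Full scale, the value 1, is 750 mm for a shift and pi/4 rad for a turn. A row lasts 1/12 s, in which the tool goes at most 41.7 mm and 7.16 degrees, less where a joint would pass 70% of its speed; a pose out of reach is approached as far as the arm can. A call with a number of a shift or a turn outside -1 to 1 is refused whole. A call with a gripper value outside its range is refused whole. The fingers move at their own pace and stop on an object; "squeeze" is the grip in N (left out, the last holds). Time passes only in rows, so rows that repeat a pose let the fingers close. It gives the time, the measured TCP pose, the force, the opening and the grip force at its end, in the units of the state.
- robot.observe(): the state, without advancing time (a new reading comes with each control period).
- read_camera(name): name is "scene" or "top" or "wrist"; returns (picture, depth): 480x640x3 uint8, blue, green, red; 480x640 float32, m along the optical axis (not along the pixel's ray), 0 where there is no reading.
- camera_params(name): a dict with "fx", "fy", "cx", "cy" (pixels), "R" (3x3) and "t" (3): a world point X has camera coordinates R X + t; the wrist camera has in their place "hand_eye" (4x4, takes a point from camera to tool coordinates, whose origin is the TCP and whose axes are the flange's). Camera axes: x right, y down, z forward; pixel columns grow to the right and rows downward; lengths in m; the calibration is good to about 2 mm. A picture is of the moment at which its call begins: read the wrist's pose just before it. camera_params takes no time and is no camera call.
- robot.hand_in(): hands the job in; it is judged then, once.
Trained networks look in the newest picture that a camera, given by its name, has taken for a name from the list of things; names that differ only in an ending like _2 or _b are one class to them, and where a whole thing is asked for, a point or a joint stands for the part that bears it (a point fixed in the world has none). Each returns a list of dicts, best first, with "conf" (0 to 1); they miss things now and then, are a little off and sometimes report something else, mostly with a low value. They report only what shows in the picture. A call takes as long as a camera call. They do not tell look-alikes from the thing itself.
- nets.masks_of(camera, query): "region" (480x640 bool, what is visible of it) and "box" ([left, top, right, bottom] in pixels, round what is visible of it).
- nets.landmark_of(camera, query): "pixel" ([row, column] in pixels: a listed point, or the origin of a listed thing).
The state is a dict: "time": time; "qpos": joint angles; "qvel": joint speeds; "joint_efforts": joint torques, N m; "tool_pos": TCP position; "tool_rot": TCP orientation; "contact_force": force on the tool from outside, world axes, zero at the start; "torque": the same for the moment, N m; "opening": finger opening in m; "grip_force": force on a finger pad.
Only numpy, scipy, OpenCV 4.12 (cv2) and the standard library are available. Lean on these libraries where they do the work, as an engineer would, in place of code of your own. Each camera call takes 0.05 s, during which the arm holds its last target. There are 200 camera calls.

### The job

Someone left a vial standing in the casting mould: take it out and stand it upright on the bench beside the mould. Then lift the upper mould half by its grip block, fit it on the two dowels of the lower half (thick dowel into the wide hole) so that the faces meet fully, and press it down firmly (some 15 N); finish while still gripping the block and pressing. Do not tip the vial over, do not shove the lower half away from its place and leave the timer, the slide carton and the beaker where they are.

Things in the scene. Friction and masses are not known exactly. Their poses are not given: they have to be found in the camera images.
- mould_lower: Lower mould half: loose aluminium block 130 (x) x 84 (y) x 26 mm, about 2 kg, flat on the bench, yaw within 0.5 rad of the base frame. Origin at the centre of its underside, z up. In the middle of its upper face (z = 26 mm) is a cavity 46 x 46 mm, 10 mm deep; the two upright steel dowels stand 16 mm above the face at x = +46 mm (thick) and x = -46 mm (thin), y = 0.
- mould_upper: Upper mould half: aluminium plate 130 (x) x 84 (y) x 18 mm, 0.3 to 0.55 kg, face down on the bench, yaw within 0.6 rad, through holes at x = +46 mm (wide) and -46 mm, y = 0. Dark grey grip block on top, 60 (x) x 22 (y) mm, z = 18 to 52 mm: grip across its 22 mm from above. Origin at the centre of the plate's underside, z up. Closed, it is 26 mm above the lower half's, x axis the same way.
- thick_dowel (a point): Top centre of the thick dowel of the lower half, 42 mm above the bench: 14 mm diameter, the top 5 mm tapering to 8 mm. Closed, it ends 2 mm below the upper plate's top.
- thin_dowel (a point): Top centre of the thin dowel of the lower half, 42 mm above the bench: 9 mm diameter, the top 5 mm tapering to 3 mm.
- wide_hole (a point): Centre of the wide hole (17 mm diameter, through) of the upper half, at the plate's underside.
- narrow_hole (a point): Centre of the narrow hole (12 mm diameter, through) of the upper half, at the plate's underside.
- vial: Amber glass vial with black screw cap, 25 mm diameter, 73 mm tall, 22 g, standing upright in the lower half's cavity (its foot 16 mm above the bench), within 7 mm of the middle. Origin at the centre of its underside, z up. Grip it round the cap, which spans z = 57 to 72 mm.
- timer: Bystander: bench timer 66 x 68 x 18 mm lying on the bench. Origin at the centre of its underside.
- slide_box: Bystander: carton of microscope slides 31 (x) x 82 (y) x 32 mm on the bench. Origin at the centre of its underside.
- beaker: Bystander: small empty glass beaker, 46 x 52 mm across, 58 mm tall, standing on the bench. Origin at the centre of its underside.
There are look-alikes about, which are no part of the job. What is shaped like the vial but yellow is not meant. What is shaped like the mould_lower but red or turquoise is not meant.

How it is judged:
On the way, in this order (a step that is already met when the one before it is completed fails the run):
1. the vial stands upright on the bench, off the mould and let go (height (world z) of vial between -0.006 and 0.006 m and angle between vial's own z axis and vertical below 0.15 rad and contact force between the fingers and vial below 0.1 N and contact force between vial and mould_lower below 0.05 N and contact force between vial and mould_upper below 0.05 N and linear speed of vial below 0.03 m/s), for 0.2 s.
2. the upper half is lifted off the bench in the gripper (height (world z) of mould_upper above 0.03 m and contact force between the fingers and mould_upper above 2 N and contact force between mould_upper and mould_lower below 0.05 N), for 0.1 s.
3. the upper half sits fully down on both dowels (z of mould_upper in the frame of mould_lower between 0.023 and 0.029 m and horizontal distance between wide_hole and thick_dowel below 0.004 m and horizontal distance between narrow_hole and thin_dowel below 0.004 m and angle between the z axis of mould_upper and the z axis of mould_lower, either way round below 0.03 rad and angle between mould_lower's own z axis and vertical below 0.04 rad and height (world z) of mould_lower below 0.005 m), for 0.2 s.
At the end, for the whole second after the job is handed in: Upper half down on the lower (origins 23 to 29 mm apart, parallel to 0.03 rad), holes within 4 mm of their dowels, lower half flat on the bench; fingers bear on the upper half (over 3 N), over 8 N between the halves; vial upright (0.15 rad) on the bench, released, off both halves (all of step 1 and all of step 3 and contact force between mould_upper and mould_lower above 8 N and contact force between the fingers and mould_upper above 3 N); the arm keeps its last pose, push and grip.
It fails at once if the vial is tipped over (angle between vial's own z axis and vertical above 0.6 rad).
It fails at once if the lower half is shoved more than 40 mm from its place (distance of mould_lower from where it was at the start of the episode above 0.04 m).
It fails at once if the timer is moved more than 30 mm (distance of timer from where it was at the start of the episode above 0.03 m).
It fails at once if the slide carton is moved more than 30 mm (distance of slide_box from where it was at the start of the episode above 0.03 m).
It fails at once if the glass beaker is moved more than 30 mm (distance of beaker from where it was at the start of the episode above 0.03 m).
It also fails if it takes over 58 s, if anything falls off the work surface, if the arm or the gripper's body presses on something with over 40 N, if the wrist force passes 120 N, or if a joint passes its speed limit or range.

## Working session

There is one attempt and no reset: what is moved stays moved. The work goes in short steps, Python scripts to look and compute and a tool call to move; the robot and the scene stay as the last step left them, time stands still between calls to the robot, and variables do not carry over. Pictures are saved under pics/ and viewed, at most 10 in all, crops included, and the job is handed in when it is done.

Besides the shell and the picture viewer there is one more tool, called after ">>>" by a JSON object that holds its "fn" and its "kwargs". step_arm: Moves the arm, as the interface text tells. Its arguments: {"type":"object","properties":{"steps":{"type":"array","items":{"type":"object","properties":{"x":{"type":"number","minimum":-1,"maximum":1},"y":{"type":"number","minimum":-1,"maximum":1},"z":{"type":"number","minimum":-1,"maximum":1},"rx":{"type":"number","minimum":-1,"maximum":1},"ry":{"type":"number","minimum":-1,"maximum":1},"rz":{"type":"number","minimum":-1,"maximum":1},"claw":{"type":"number"}}}},"squeeze":{"type":"number"}},"required":["steps"]}

```bash
mkdir -p pics
cat > h.py <<'E'
import numpy as np, cv2
from cell import robot, read_camera, camera_params, nets
from scipy.spatial.transform import Rotation as Ro
def cam(name):
    p=camera_params(name)
    if 'R' in p: return p,np.array(p['R']),np.array(p['t'])
    s=robot.observe(); H=np.array(p['hand_eye'])
    T=np.eye(4);T[:3,:3]=Ro.from_euler('xyz',s['tool_rot']).as_matrix();T[:3,3]=s['tool_pos']
    W=np.linalg.inv(T@H); return p,W[:3,:3],W[:3,3]
def ray(c,px,z):   # px=(row,col) -> world point on plane z
    p,R,t=c; d=R.T@np.array([(px[1]-p['cx'])/p['fx'],(px[0]-p['cy'])/p['fy'],1]); o=-R.T@t
    return o+d*(z-o[2])/d[2]
def cloud(c,D):
    p,R,t=c; v,u=np.mgrid[:480,:640]
    P=np.stack([(u-p['cx'])/p['fx']*D,(v-p['cy'])/p['fy']*D,D],-1)
    return (P-t)@R
E
python3 - <<'E'
from h import *
print(robot.observe())
for n in ['top','scene']:
    c=cam(n); im,D=read_camera(n); cv2.imwrite(f'pics/{n}0.png',im); np.savez(f'{n}0.npz',im=im,D=D)
    for q in ['vial','mould_lower','mould_upper','timer','slide_box','beaker']:
        for m in nets.masks_of(n,q):
            P=cloud(c,D)[m['region']&(D>0)]
            print(n,q,round(m['conf'],2),m['box'],np.median(P,0).round(3),P[:,2].max().round(3))
    for q,z in [('thick_dowel',.042),('thin_dowel',.042),('wide_hole',.018),('narrow_hole',.018),('vial',.016),('mould_upper',0),('mould_lower',0)]:
        for m in nets.landmark_of(n,q): print(n,q,round(m['conf'],2),np.round(m['pixel']),ray(c,m['pixel'],z).round(3))
E
```

```text
{'time': 0.0, 'qpos': array([-1.35399292e+00,  3.42674840e-01,  1.52503132e+00, -1.71048486e-05,
        1.27540946e+00, -1.46002175e-01]), 'qvel': array([ 0.00011923,  0.00036721, -0.00042065,  0.00082881, -0.00072084,
       -0.0005776 ]), 'joint_efforts': array([ 1.84697296e-04, -4.31239700e+01, -2.44219244e+01,  7.15863146e-02,
        5.58734138e-02, -1.38869527e-04]), 'tool_pos': array([ 0.18623767, -0.4903721 ,  0.20306486]), 'tool_rot': array([-3.14008351e+00, -2.05384836e-04,  3.62810421e-01]), 'contact_force': array([ 0.22134456, -0.09288435, -0.2205237 ]), 'torque': array([-0.02170262,  0.01271884, -0.0017936 ]), 'grip_force': 0.0, 'opening': 0.09187968620522771}
top vial 0.74 [380.5, 283.6, 399.6, 296.4] [ 0.451 -0.195  0.07 ] 0.076
top vial 0.54 [363.9, 215.9, 381.9, 230.0] [ 0.569 -0.161  0.087] 0.092
top mould_lower 0.62 [416.8, 259.8, 493.1, 323.1] [ 0.445 -0.327  0.024] 0.044
top mould_lower 0.61 [337.1, 189.0, 400.2, 265.6] [ 0.565 -0.158  0.025] 0.085
top mould_upper 0.55 [175.7, 197.4, 244.4, 274.6] [0.546 0.143 0.018] 0.056
top timer 0.78 [248.9, 147.6, 287.0, 18
[... 2208 characters left out ...]
2 [222. 380.] [ 0.523 -0.184  0.042]
scene thin_dowel 0.9 [203. 480.] [ 0.428 -0.377  0.042]
scene thin_dowel 0.85 [278. 415.] [ 0.38  -0.106  0.042]
scene wide_hole 0.65 [300. 228.] [0.571 0.135 0.018]
scene narrow_hole 0.84 [338. 238.] [0.494 0.17  0.018]
scene narrow_hole 0.42 [333. 351.] [0.384 0.041 0.018]
scene narrow_hole 0.17 [208. 334.] [ 0.638 -0.177  0.018]
scene vial 0.83 [253. 415.] [ 0.438 -0.185  0.016]
scene vial 0.6 [225. 355.] [ 0.571 -0.168  0.016]
scene mould_upper 0.91 [320. 234.] [0.543 0.144 0.   ]
scene mould_lower 0.84 [227. 454.] [ 0.445 -0.326  0.   ]
scene mould_lower 0.78 [299. 439.] [ 0.343 -0.134  0.   ]
scene mould_lower 0.63 [232. 355.] [ 0.571 -0.168  0.   ]
```

Run:
```python
import cv2
im=cv2.imread('pics/top0.png'); cv2.imwrite('pics/crop0.png',cv2.resize(im[130:390,160:510],None,fx=2.2,fy=2.2,interpolation=cv2.INTER_CUBIC))
```

```text
(no output)
```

View pics/crop0.png

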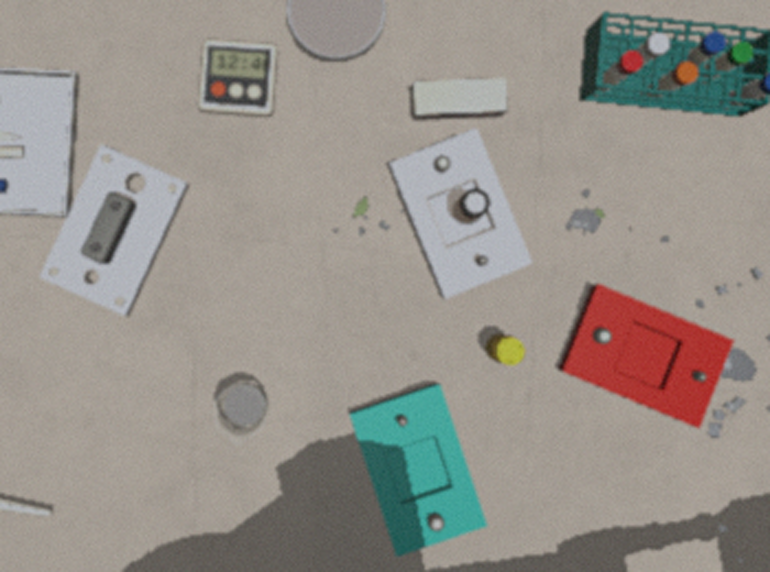

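The picture shows the following candidates (row, col in the full frame):
- **Lower half:** grey (229,367), red (290,449) and turquoise (340,349). The grey one is meant.
- **Vial:** white/black-topped, in the grey cavity at (223,374), and yellow at (290,391). The one in the cavity is meant.
- **Upper half:** plate with the dark block at (235,211).

I'll move the wrist camera above the grey mould next.

```bash
cat >> h.py <<'E'
def go(x,y,z,yaw,frm=None):
    s=robot.observe()
    p,r=(np.array(s['tool_pos']),Ro.from_euler('xyz',s['tool_rot'])) if frm is None else (np.array(frm[:3]),Ro.from_euler('xyz',[np.pi,0,frm[3]]))
    d=r.inv().apply(np.array([x,y,z])-p); w=(r.inv()*Ro.from_euler('xyz',[np.pi,0,yaw])).as_rotvec()
    print('t',round(float(s['time']),2),'shift',(d/.75).round(4),'rot',(w/(np.pi/4)).round(4),'rows',np.abs(d).max()/.0417,np.linalg.norm(d)/.0417,np.degrees(np.linalg.norm(w))/7.16)
E
python3 - <<'E'
from h import *
p=camera_params('wrist'); print(p)
go(.53,-.17,.26,.40)
E
```

```text
{'fx': 394.514486431247, 'fy': 394.514486431247, 'cx': 311.95458634470356, 'cy': 240.89213240295547, 'hand_eye': array([[ 4.59174203e-04, -9.57750288e-01, -2.87600721e-01,
         7.74450603e-02],
       [ 9.99999820e-01,  5.51041113e-04, -2.38475289e-04,
        -8.08083177e-04],
       [ 3.86879598e-04, -2.87600559e-01,  9.57750369e-01,
        -1.81574777e-01],
       [ 0.00000000e+00,  0.00000000e+00,  0.00000000e+00,
         1.00000000e+00]])}
t 1.4 shift [ 0.5802 -0.2373 -0.075 ] rot [ 0.0001  0.0001 -0.0473] rows 10.435171612891969 11.354786452204216 0.29739608287796176
```

>>> {"fn": "step_arm", "kwargs": {"steps": [{"x": 0.58, "y": -0.237, "z": -0.075, "rz": -0.047, "claw": 1}, {"x": 0.58, "y": -0.237, "z": -0.075, "rz": -0.047, "claw": 1}, {"x": 0.58, "y": -0.237, "z": -0.075, "rz": -0.047, "claw": 1}, {"x": 0.58, "y": -0.237, "z": -0.075, "rz": -0.047, "claw": 1}, {"x": 0.58, "y": -0.237, "z": -0.075, "rz": -0.047, "claw": 1}, {"x": 0.58, "y": -0.237, "z": -0.075, "rz": -0.047, "claw": 1}, {"x": 0.58, "y": -0.237, "z": -0.075, "rz": -0.047, "claw": 1}, {"x": 0.58, "y": -0.237, "z": -0.075, "rz": -0.047, "claw": 1}, {"x": 0.58, "y": -0.237, "z": -0.075, "rz": -0.047, "claw": 1}, {"x": 0.58, "y": -0.237, "z": -0.075, "rz": -0.047, "claw": 1}, {"x": 0.58, "y": -0.237, "z": -0.075, "rz": -0.047, "claw": 1}, {"x": 0.58, "y": -0.237, "z": -0.075, "rz": -0.047, "claw": 1}]}}

```text
$.steps[0]: bad value
```

>>> {"fn": "step_arm", "kwargs": {"steps": [{"x": 0, "claw": 1}, {"x": 0, "claw": 1}, {"x": 0, "claw": 1}, {"x": 0, "claw": 1}]}}

```text
$.steps[0]: bad value
```

Run:
```python
from h import *
s=robot.observe(); print(s['tool_pos'],s['tool_rot'],s['contact_force'])
c=cam('wrist'); im,D=read_camera('wrist'); cv2.imwrite('pics/w1.png',im); np.savez('w1.npz',im=im,D=D)
P=cloud(c,D)
for q,z in [('thick_dowel',.042),('thin_dowel',.042),('vial',.016),('mould_lower',0)]:
    for m in nets.landmark_of('wrist',q): print(q,round(m['conf'],2),np.round(m['pixel']),ray(c,m['pixel'],z).round(4))
near=(np.hypot(P[...,0]-.567,P[...,1]+.163)<.04)&(D>0)&(P[...,2]>.05)
Q=P[near]; top=Q[:,2].max(); k=Q[Q[:,2]>top-.006]; print('cap',len(Q),top,k.mean(0),k.min(0),k.max(0), (k.min(0)+k.max(0))/2)
```

```text
[ 0.1863537  -0.49084406  0.2037555 ] [3.14147760e+00 4.30598259e-05 3.62835928e-01] [-0.17937758  0.4329508   0.79811731]Traceback (most recent call last):
  File "<stdin>", line 8, in <module>
    return umr_maximum(a, axis, None, out, keepdims, initial, where)
ValueError: zero-size array to reduction operation maximum which has no identity
```

View pics/w1.png

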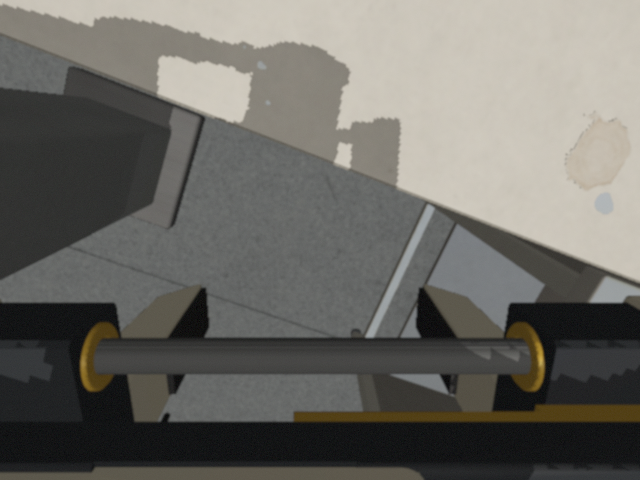

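The wrist picture shows the gripper still over the bench edge, because the move was refused. I'll resend it with all keys filled in.

>>> {"fn": "step_arm", "kwargs": {"steps": [{"x": 0.58, "y": -0.237, "z": -0.075, "rx": 0, "ry": 0, "rz": -0.047, "claw": 1}, {"x": 0.58, "y": -0.237, "z": -0.075, "rx": 0, "ry": 0, "rz": -0.047, "claw": 1}, {"x": 0.58, "y": -0.237, "z": -0.075, "rx": 0, "ry": 0, "rz": -0.047, "claw": 1}, {"x": 0.58, "y": -0.237, "z": -0.075, "rx": 0, "ry": 0, "rz": -0.047, "claw": 1}, {"x": 0.58, "y": -0.237, "z": -0.075, "rx": 0, "ry": 0, "rz": -0.047, "claw": 1}, {"x": 0.58, "y": -0.237, "z": -0.075, "rx": 0, "ry": 0, "rz": -0.047, "claw": 1}, {"x": 0.58, "y": -0.237, "z": -0.075, "rx": 0, "ry": 0, "rz": -0.047, "claw": 1}, {"x": 0.58, "y": -0.237, "z": -0.075, "rx": 0, "ry": 0, "rz": -0.047, "claw": 1}, {"x": 0.58, "y": -0.237, "z": -0.075, "rx": 0, "ry": 0, "rz": -0.047, "claw": 1}, {"x": 0.58, "y": -0.237, "z": -0.075, "rx": 0, "ry": 0, "rz": -0.047, "claw": 1}, {"x": 0.58, "y": -0.237, "z": -0.075, "rx": 0, "ry": 0, "rz": -0.047, "claw": 1}, {"x": 0.58, "y": -0.237, "z": -0.075, "rx": 0, "ry": 0, "rz": -0.047, "claw": 1}], "squeeze": 10}}

```text
time: 2.65
tool_pos: [0.5331, -0.1664, 0.2605]
tool_rot: [3.141, -0.002, 0.403]
contact_force: [-0.3, 0.5, -0.6]
opening: 0.0917
grip_force: 0.0
```

```bash
cat > look.py <<'E'
from h import *
s=robot.observe(); print(s['time'],s['tool_pos'],s['tool_rot'],s['qvel'].round(3))
c=cam('wrist'); im,D=read_camera('wrist'); cv2.imwrite('pics/w2.png',im); np.savez('w2.npz',im=im,D=D)
P=cloud(c,D)
for q,z in [('thick_dowel',.042),('thin_dowel',.042),('vial',.016),('mould_lower',0)]:
    for m in nets.landmark_of('wrist',q): print(q,round(m['conf'],2),np.round(m['pixel']),ray(c,m['pixel'],z).round(4))
near=(np.hypot(P[...,0]-.567,P[...,1]+.163)<.04)&(D>0)&(P[...,2]>.05)
Q=P[near]; print(len(Q))
top=np.percentile(Q[:,2],98); k=Q[Q[:,2]>top-.006]; print('cap',top,k.mean(0),k.min(0),k.max(0), (k.min(0)+k.max(0))/2)
E
python3 look.py
```

```text
2.65 [ 0.53314029 -0.16635076  0.26052719] [ 3.14146904e+00 -2.44892922e-03  4.03452406e-01] [ 0.246  0.142 -0.245 -0.037  0.122  0.234]
thick_dowel 0.66 [119. 323.] [ 0.6114 -0.1436  0.042 ]
thick_dowel 0.62 [372. 218.] [ 0.3034 -0.1431  0.042 ]
thick_dowel 0.55 [302. 385.] [ 0.4605 -0.2851  0.042 ]
thin_dowel 0.75 [214. 317.] [ 0.5224 -0.1756  0.042 ]
thin_dowel 0.74 [303. 216.] [ 0.3859 -0.1119  0.042 ]
thin_dowel 0.65 [95. 15.] [0.5158 0.1358 0.042 ]
vial 0.93 [167. 328.] [ 0.5693 -0.1686  0.016 ]
vial 0.68 [272. 311.] [ 0.4523 -0.1984  0.016 ]
mould_lower 0.86 [313. 403.] [ 0.4414 -0.3271  0.    ]
mould_lower 0.64 [165. 322.] [ 0.5676 -0.1625  0.    ]
mould_lower 0.64 [323. 225.] [ 0.3416 -0.1289  0.    ]
mould_lower 0.2 [213. 317.] [ 0.5155 -0.1791  0.    ]
47808
cap 0.39465126425901975 [ 0.55989209 -0.16594855  0.39170794] [ 0.54294846 -0.2024284   0.38865242] [ 0.57664439 -0.12924197  0.39682853] [ 0.55979643 -0.16583518  0.39274047]
```

View pics/w2.png

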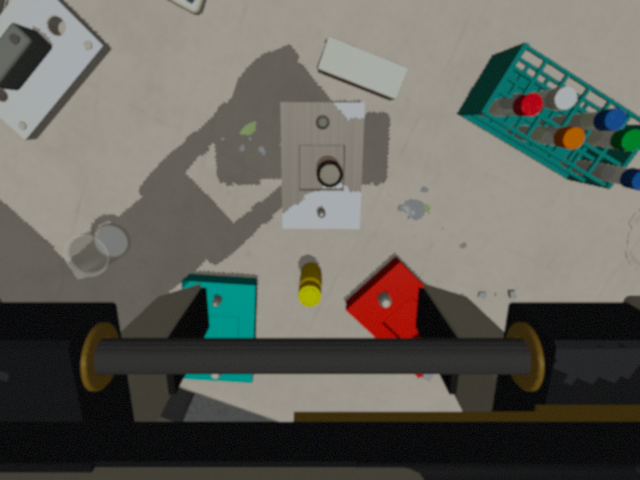

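The cap is at (173,329), the thick dowel at (122,322) and the thin dowel at (212,321), with the carton ahead of the mould. The arm should have settled by now, so I'll measure again.

```bash
cat > look2.py <<'E'
from h import *
s=robot.observe(); print(s['time'],s['tool_pos'],s['tool_rot'],np.abs(s['qvel']).max().round(3))
c=cam('wrist'); im,D=read_camera('wrist'); np.savez('w3.npz',im=im,D=D); cv2.imwrite('pics/w3.png',im)
P=cloud(c,D)
near=(np.hypot(P[...,0]-.567,P[...,1]+.163)<.04)&(D>0)&(P[...,2]>.078)&(P[...,2]<.1)
k=P[near]; print('cap',len(k),k.mean(0),k.min(0),k.max(0),(k.min(0)+k.max(0))/2,np.argwhere(near).mean(0))
# lower mould face in depth: z 0.02..0.03
f=(np.hypot(P[...,0]-.567,P[...,1]+.163)<.1)&(D>0)&(abs(P[...,2]-.025)<.006)
lab,n=cv2.connectedComponents(f.astype(np.uint8))[1],0
b=np.bincount(lab[f]); f=lab==b.argmax()
(r)=cv2.minAreaRect((P[f][:,:2]*1000).astype(np.float32)); print('face',f.sum(),np.median(P[f][:,2]),r)
for lo,nm in [((.612,-.144),'thick'),((.524,-.179),'thin')]:
    d=(np.hypot(P[...,0]-lo[0],P[...,1]-lo[1])<.02)&(abs(P[...,2]-.041)<.006)&(D>0); k=P[d]
    print(nm,len(k),k.mean(0) if len(k) else '')
for q,z in [('thick_dowel',.042),('thin_dowel',.042)]:
    for m in nets.landmark_of('wrist',q)[:2]: print(q,round(m['conf'],2),np.round(m['pixel'],1),ray(c,m['pixel'],z).round(4))
E
python3 look2.py
```

```text
2.9 [ 0.52916016 -0.17089624  0.25965158] [-3.14139813e+00  1.02095497e-03  3.99287248e-01] 0.02
cap 589 [ 0.57055751 -0.16565121  0.0887804 ] [ 0.55859272 -0.17757107  0.07908098] [ 0.58216806 -0.15402326  0.09121373] [ 0.57038039 -0.16579716  0.08514735] [166.32088285 325.82173175]
face 8235 0.026446807805215414 ((566.865478515625, -161.19024658203125), (129.5925750732422, 84.15530395507812), 22.812477111816406)
thick 165 [ 0.60910293 -0.14327714  0.04057164]
thin 61 [ 0.52522425 -0.17877057  0.03954879]
thick_dowel 0.73 [117.  321.7] [ 0.6082 -0.1466  0.042 ]
thick_dowel 0.67 [366.5 211.3] [ 0.3024 -0.1379  0.042 ]
thin_dowel 0.78 [300.6 213.8] [ 0.3836 -0.1133  0.042 ]
thin_dowel 0.68 [208.6 318.2] [ 0.524 -0.179  0.042]
```

Run:
```python
from h import *
f=(.5297,-.1703,.2598,.3995)
go(.5705,-.1657,.061,.3995,f)
go(.53,-.03,.046,.3995,(.5705,-.1657,.061,.3995))
```

```text
t 3.05 shift [0.0525 0.0155 0.2651] rot [0. 0. 0.] rows 4.767386091127098 4.868001558233664 0.0
t 3.05 shift [ 0.0206 -0.1877  0.02  ] rot [0. 0. 0.] rows 3.3757115756316076 3.4150348220021125 0.0
```

>>> {"fn": "step_arm", "kwargs": {"steps": [{"x": 0.0525, "y": 0.0155, "z": 0.1, "rx": 0, "ry": 0, "rz": 0, "claw": 0.3}, {"x": 0.0525, "y": 0.0155, "z": 0.1, "rx": 0, "ry": 0, "rz": 0, "claw": 0.3}, {"x": 0.0525, "y": 0.0155, "z": 0.15, "rx": 0, "ry": 0, "rz": 0, "claw": 0.3}, {"x": 0.0525, "y": 0.0155, "z": 0.2, "rx": 0, "ry": 0, "rz": 0, "claw": 0.3}, {"x": 0.0525, "y": 0.0155, "z": 0.235, "rx": 0, "ry": 0, "rz": 0, "claw": 0.3}, {"x": 0.0525, "y": 0.0155, "z": 0.255, "rx": 0, "ry": 0, "rz": 0, "claw": 0.3}, {"x": 0.0525, "y": 0.0155, "z": 0.265, "rx": 0, "ry": 0, "rz": 0, "claw": 0.3}, {"x": 0.0525, "y": 0.0155, "z": 0.265, "rx": 0, "ry": 0, "rz": 0, "claw": 0.3}, {"x": 0.0525, "y": 0.0155, "z": 0.265, "rx": 0, "ry": 0, "rz": 0, "claw": 0.3}]}}

```text
time: 3.8
tool_pos: [0.571, -0.1665, 0.062]
tool_rot: [3.141, -0.001, 0.399]
contact_force: [0.6, 0.2, 0.0]
opening: 0.0594
grip_force: 0.0
```

>>> {"fn": "step_arm", "kwargs": {"steps": [{"x": 0, "y": 0, "z": 0, "rx": 0, "ry": 0, "rz": 0, "claw": -0.2}, {"x": 0, "y": 0, "z": 0, "rx": 0, "ry": 0, "rz": 0, "claw": -0.35}, {"x": 0, "y": 0, "z": 0, "rx": 0, "ry": 0, "rz": 0, "claw": -1}, {"x": 0, "y": 0, "z": 0, "rx": 0, "ry": 0, "rz": 0, "claw": -1}, {"x": 0, "y": 0, "z": 0, "rx": 0, "ry": 0, "rz": 0, "claw": -1}, {"x": 0, "y": 0, "z": 0, "rx": 0, "ry": 0, "rz": 0, "claw": -1}], "squeeze": 6}}

```text
time: 4.3
tool_pos: [0.5708, -0.1657, 0.0615]
tool_rot: [3.141, -0.0, 0.4]
contact_force: [-0.3, 0.2, -0.3]
opening: 0.0241
grip_force: 0.0
```

>>> {"fn": "step_arm", "kwargs": {"steps": [{"x": 0, "y": 0, "z": 0, "rx": 0, "ry": 0, "rz": 0, "claw": -1}, {"x": 0, "y": 0, "z": 0, "rx": 0, "ry": 0, "rz": 0, "claw": -1}, {"x": 0, "y": 0, "z": 0, "rx": 0, "ry": 0, "rz": 0, "claw": -1}]}}

```text
time: 4.55
tool_pos: [0.5709, -0.1658, 0.0614]
tool_rot: [3.141, -0.0, 0.4]
contact_force: [-0.8, -0.0, 0.5]
opening: 0.0223
grip_force: 6.0
```

>>> {"fn": "step_arm", "kwargs": {"steps": [{"x": 0, "y": 0, "z": -0.03, "rx": 0, "ry": 0, "rz": 0, "claw": -1}, {"x": 0, "y": 0, "z": -0.07, "rx": 0, "ry": 0, "rz": 0, "claw": -1}, {"x": 0.005, "y": -0.03, "z": -0.08, "rx": 0, "ry": 0, "rz": 0, "claw": -1}, {"x": 0.01, "y": -0.07, "z": -0.08, "rx": 0, "ry": 0, "rz": 0, "claw": -1}, {"x": 0.02, "y": -0.11, "z": -0.08, "rx": 0, "ry": 0, "rz": 0, "claw": -1}, {"x": 0.02, "y": -0.15, "z": -0.08, "rx": 0, "ry": 0, "rz": 0, "claw": -1}, {"x": 0.02, "y": -0.175, "z": -0.06, "rx": 0, "ry": 0, "rz": 0, "claw": -1}, {"x": 0.02, "y": -0.188, "z": -0.03, "rx": 0, "ry": 0, "rz": 0, "claw": -1}, {"x": 0.02, "y": -0.188, "z": 0, "rx": 0, "ry": 0, "rz": 0, "claw": -1}, {"x": 0.02, "y": -0.188, "z": 0.012, "rx": 0, "ry": 0, "rz": 0, "claw": -1}, {"x": 0.02, "y": -0.188, "z": 0.016, "rx": 0, "ry": 0, "rz": 0, "claw": -1}, {"x": 0.02, "y": -0.188, "z": 0.018, "rx": 0, "ry": 0, "rz": 0, "claw": -1}]}}

```text
time: 5.55
tool_pos: [0.5299, -0.0303, 0.0475]
tool_rot: [-3.141, 0.0, 0.399]
contact_force: [0.3, -0.7, 0.5]
opening: 0.0226
grip_force: 6.0
```

>>> {"fn": "step_arm", "kwargs": {"steps": [{"x": 0, "y": 0, "z": 0.002, "rx": 0, "ry": 0, "rz": 0, "claw": -1}, {"x": 0, "y": 0, "z": 0.003, "rx": 0, "ry": 0, "rz": 0, "claw": -1}, {"x": 0, "y": 0, "z": 0.0035, "rx": 0, "ry": 0, "rz": 0, "claw": -1}, {"x": 0, "y": 0, "z": 0.0035, "rx": 0, "ry": 0, "rz": 0, "claw": -1}, {"x": 0, "y": 0, "z": 0.0035, "rx": 0, "ry": 0, "rz": 0, "claw": -1}]}}

```text
time: 5.97
tool_pos: [0.53, -0.0301, 0.0456]
tool_rot: [3.141, -0.001, 0.399]
contact_force: [-0.2, -0.2, -0.2]
opening: 0.0224
grip_force: 6.0
```

Now I'll check the foot height with the scene camera before letting go.

Run:
```python
from h import *
print(robot.observe()['tool_pos'])
c=cam('scene'); im,D=read_camera('scene'); P=cloud(c,D)
m=(np.hypot(P[...,0]-.53,P[...,1]+.03)<.016)&(P[...,2]>-.01)&(P[...,2]<.045)&(D>0)
k=P[m]; r=np.argwhere(m); print(k.mean(0),np.percentile(k[:,2],[1,5,20,50]))
r0,c0=r.mean(0).astype(int); cv2.imwrite('pics/s1.png',cv2.resize(im[r0-60:r0+40,c0-70:c0+70],None,fx=5,fy=5,interpolation=cv2.INTER_CUBIC))
```

```text
[ 0.52996993 -0.03013671  0.04555261]
[ 0.5232926  -0.02600483  0.0182741 ] [-0.00198783 -0.00140337  0.00102993  0.01727656]
```

View pics/s1.png

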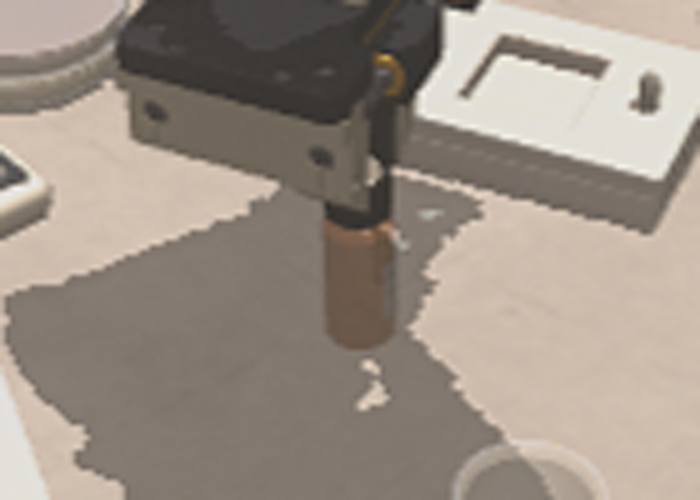

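The vial hangs upright in the fingers with its foot at or just above the bench, and the cavity is empty. I'll nudge down a little, release and rise.

>>> {"fn": "step_arm", "kwargs": {"steps": [{"x": 0, "y": 0, "z": 0.0008, "rx": 0, "ry": 0, "rz": 0, "claw": -1}, {"x": 0, "y": 0, "z": 0.0008, "rx": 0, "ry": 0, "rz": 0, "claw": -0.4}, {"x": 0, "y": 0, "z": 0.0008, "rx": 0, "ry": 0, "rz": 0, "claw": 0}, {"x": 0, "y": 0, "z": 0.0008, "rx": 0, "ry": 0, "rz": 0, "claw": 0.1}, {"x": 0, "y": 0, "z": 0.0008, "rx": 0, "ry": 0, "rz": 0, "claw": 0.1}, {"x": 0, "y": 0, "z": 0.0008, "rx": 0, "ry": 0, "rz": 0, "claw": 0.1}, {"x": 0, "y": 0, "z": -0.04, "rx": 0, "ry": 0, "rz": 0, "claw": 0.1}, {"x": 0, "y": 0, "z": -0.09, "rx": 0, "ry": 0, "rz": 0, "claw": 0.1}, {"x": 0, "y": 0, "z": -0.14, "rx": 0, "ry": 0, "rz": 0, "claw": 0.1}, {"x": 0, "y": 0, "z": -0.17, "rx": 0, "ry": 0, "rz": 0, "claw": 0.1}, {"x": 0, "y": 0, "z": -0.17, "rx": 0, "ry": 0, "rz": 0, "claw": 0.1}, {"x": 0, "y": 0, "z": -0.17, "rx": 0, "ry": 0, "rz": 0, "claw": 0.1}]}}

```text
time: 7.02
tool_pos: [0.5303, -0.03, 0.1738]
tool_rot: [3.14, -0.002, 0.4]
contact_force: [-0.4, -0.6, -0.5]
opening: 0.0505
grip_force: 0.0
```

Run:
```python
from h import *
c=cam('top'); im,D=read_camera('top'); P=cloud(c,D)
c=cam('scene'); im,D=read_camera('scene'); P=cloud(c,D)
m=(np.hypot(P[...,0]-.53,P[...,1]+.03)<.025)&(P[...,2]>.005)&(P[...,2]<.09)&(D>0);k=P[m]
for a in (.01,.03,.05,.065): 
  q=k[abs(k[:,2]-a)<.008]; print(a,len(q),q.mean(0).round(4))
print(k[:,2].max())
go(.47,.175,.26,-.368)
```

```text
0.01 80 [ 0.5217 -0.0278  0.0116]
0.03 104 [ 0.5219 -0.0282  0.0302]
0.05 104 [ 0.5231 -0.028   0.0494]
0.065 172 [ 0.5254 -0.03    0.0677]
0.07413013826708859
t 7.12 shift [ 0.0337 -0.2822 -0.1178] rot [-5.000e-04  2.700e-03  9.775e-01] rows 5.0760212788797405 5.533849908594416 6.143541659584849
```

The vial stands upright on the bench with its top at 74 mm. Next is the upper half.

>>> {"fn": "step_arm", "kwargs": {"steps": [{"x": 0.034, "y": -0.282, "z": -0.118, "rx": 0, "ry": 0, "rz": 0.978, "claw": 1}, {"x": 0.034, "y": -0.282, "z": -0.118, "rx": 0, "ry": 0, "rz": 0.978, "claw": 1}, {"x": 0.034, "y": -0.282, "z": -0.118, "rx": 0, "ry": 0, "rz": 0.978, "claw": 1}, {"x": 0.034, "y": -0.282, "z": -0.118, "rx": 0, "ry": 0, "rz": 0.978, "claw": 1}, {"x": 0.034, "y": -0.282, "z": -0.118, "rx": 0, "ry": 0, "rz": 0.978, "claw": 1}, {"x": 0.034, "y": -0.282, "z": -0.118, "rx": 0, "ry": 0, "rz": 0.978, "claw": 1}, {"x": 0.034, "y": -0.282, "z": -0.118, "rx": 0, "ry": 0, "rz": 0.978, "claw": 1}, {"x": 0.034, "y": -0.282, "z": -0.118, "rx": 0, "ry": 0, "rz": 0.978, "claw": 1}, {"x": 0.034, "y": -0.282, "z": -0.118, "rx": 0, "ry": 0, "rz": 0.978, "claw": 1}, {"x": 0.034, "y": -0.282, "z": -0.118, "rx": 0, "ry": 0, "rz": 0.978, "claw": 1}]}}

```text
time: 7.95
tool_pos: [0.4706, 0.174, 0.2596]
tool_rot: [3.14, 0.002, -0.367]
contact_force: [0.7, -0.1, -0.9]
opening: 0.0915
grip_force: 0.0
```

```bash
cat > look3.py <<'E'
from h import *
s=robot.observe(); print(s['time'],s['tool_pos'],s['tool_rot'],np.abs(s['qvel']).max().round(3))
c=cam('wrist'); im,D=read_camera('wrist'); cv2.imwrite('pics/w4.png',im)
P=cloud(c,D)
n=(np.hypot(P[...,0]-.548,P[...,1]-.145)<.1)&(D>0)
def big(f):
    l=cv2.connectedComponents(f.astype(np.uint8))[1]; return l==np.bincount(l[f]).argmax()
for nm,a in (('plate',.018),('block',.052)):
    f=big(n&(abs(P[...,2]-a)<.006)); print(nm,f.sum(),np.median(P[f][:,2]),cv2.minAreaRect((P[f][:,:2]*1000).astype(np.float32)))
for q,z in [('wide_hole',.018),('narrow_hole',.018)]:
    for m in nets.landmark_of('wrist',q)[:2]: print(q,round(m['conf'],2),np.round(m['pixel'],1),ray(c,m['pixel'],z).round(4))
E
python3 look3.py
```

```text
7.95 [0.4705568  0.17398    0.25956126] [ 3.13965646e+00  2.30742623e-03 -3.67064391e-01] 0.012
plate 9108 0.018476224323981744 ((548.4217529296875, 146.30999755859375), (84.07430267333984, 130.233154296875), 66.58242797851562)
block 1536 0.05233470062026946 ((548.3786010742188, 146.34291076660156), (21.999359130859375, 59.951416015625), 66.56124877929688)
wide_hole 0.92 [ 68.7 309. ] [0.5904 0.131  0.018 ]
narrow_hole 0.68 [163.5 311.4] [0.5032 0.162  0.018 ]
```

View pics/w4.png

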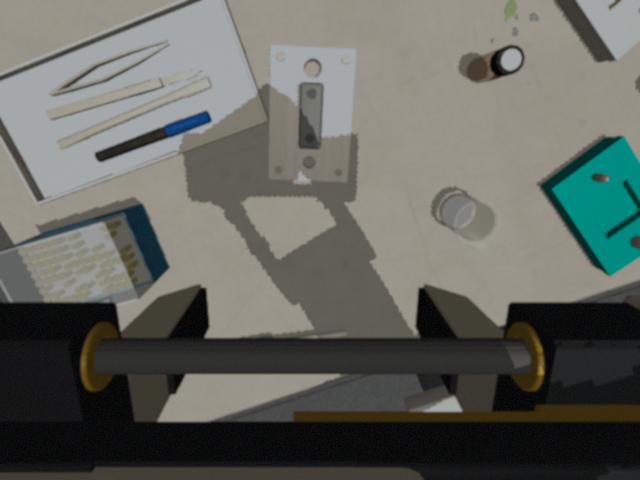

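The plate is shown with its wide hole at (68,312), the block at (115,311) and the narrow hole at (162,308). The vial stands upright at (60,510).

Run:
```python
from h import *
go(.5484,.1463,.023,-.409,(.4703,.1745,.2598,-.3675))
```

```text
t 8.1 shift [ 0.1107 -0.0023  0.3157] rot [ 0.     -0.      0.0528] rows 5.678657074340527 6.01766010100478 0.33209145946828467
```

>>> {"fn": "step_arm", "kwargs": {"steps": [{"x": 0.05, "y": -0.0023, "z": 0.04, "rx": 0, "ry": 0, "rz": 0.053, "claw": 0.2}, {"x": 0.09, "y": -0.0023, "z": 0.08, "rx": 0, "ry": 0, "rz": 0.053, "claw": 0.2}, {"x": 0.1107, "y": -0.0023, "z": 0.12, "rx": 0, "ry": 0, "rz": 0.053, "claw": 0.2}, {"x": 0.1107, "y": -0.0023, "z": 0.17, "rx": 0, "ry": 0, "rz": 0.053, "claw": 0.2}, {"x": 0.1107, "y": -0.0023, "z": 0.22, "rx": 0, "ry": 0, "rz": 0.053, "claw": 0.2}, {"x": 0.1107, "y": -0.0023, "z": 0.26, "rx": 0, "ry": 0, "rz": 0.053, "claw": 0.2}, {"x": 0.1107, "y": -0.0023, "z": 0.29, "rx": 0, "ry": 0, "rz": 0.053, "claw": 0.2}, {"x": 0.1107, "y": -0.0023, "z": 0.307, "rx": 0, "ry": 0, "rz": 0.053, "claw": 0.2}, {"x": 0.1107, "y": -0.0023, "z": 0.3145, "rx": 0, "ry": 0, "rz": 0.053, "claw": 0.2}, {"x": 0.1107, "y": -0.0023, "z": 0.3145, "rx": 0, "ry": 0, "rz": 0.053, "claw": 0.2}, {"x": 0.1107, "y": -0.0023, "z": 0.3145, "rx": 0, "ry": 0, "rz": 0.053, "claw": 0.2}]}}

```text
time: 9.02
tool_pos: [0.5494, 0.1461, 0.0256]
tool_rot: [-3.141, -0.001, -0.41]
contact_force: [0.0, 0.6, -0.7]
opening: 0.0555
grip_force: 0.0
```

>>> {"fn": "step_arm", "kwargs": {"steps": [{"x": 0, "y": 0, "z": 0, "rx": 0, "ry": 0, "rz": 0, "claw": -0.3}, {"x": 0, "y": 0, "z": 0, "rx": 0, "ry": 0, "rz": 0, "claw": -0.45}, {"x": 0, "y": 0, "z": 0, "rx": 0, "ry": 0, "rz": 0, "claw": -1}, {"x": 0, "y": 0, "z": 0, "rx": 0, "ry": 0, "rz": 0, "claw": -1}, {"x": 0, "y": 0, "z": 0, "rx": 0, "ry": 0, "rz": 0, "claw": -1}, {"x": 0, "y": 0, "z": 0, "rx": 0, "ry": 0, "rz": 0, "claw": -1}, {"x": 0, "y": 0, "z": 0, "rx": 0, "ry": 0, "rz": 0, "claw": -1}, {"x": 0, "y": 0, "z": 0, "rx": 0, "ry": 0, "rz": 0, "claw": -1}, {"x": 0, "y": 0, "z": 0, "rx": 0, "ry": 0, "rz": 0, "claw": -1}], "squeeze": 40}}

```text
time: 9.77
tool_pos: [0.5489, 0.1463, 0.0255]
tool_rot: [3.141, -0.0, -0.41]
contact_force: [-1.3, -2.6, 4.8]
opening: 0.0207
grip_force: 40.0
```

Run:
```python
from h import *
go(.567,-.1611,.136,.399,(.5487,.1463,.0255,-.4098))
```

```text
t 9.77 shift [ 0.1857  0.3662 -0.1473] rot [ 0.      0.     -1.0298] rows 6.586480765051606 7.8457920364729885 6.47218246790237
```

>>> {"fn": "step_arm", "kwargs": {"steps": [{"x": 0, "y": 0, "z": -0.02, "rx": 0, "ry": 0, "rz": 0, "claw": -1}, {"x": 0, "y": 0, "z": -0.05, "rx": 0, "ry": 0, "rz": 0, "claw": -1}, {"x": 0, "y": 0, "z": -0.09, "rx": 0, "ry": 0, "rz": 0, "claw": -1}, {"x": 0, "y": 0, "z": -0.12, "rx": 0, "ry": 0, "rz": 0, "claw": -1}, {"x": 0, "y": 0, "z": -0.14, "rx": 0, "ry": 0, "rz": 0, "claw": -1}, {"x": 0, "y": 0, "z": -0.147, "rx": 0, "ry": 0, "rz": 0, "claw": -1}, {"x": 0, "y": 0, "z": -0.147, "rx": 0, "ry": 0, "rz": 0, "claw": -1}, {"x": 0, "y": 0, "z": -0.147, "rx": 0, "ry": 0, "rz": 0, "claw": -1}, {"x": 0, "y": 0, "z": -0.147, "rx": 0, "ry": 0, "rz": 0, "claw": -1}]}}

```text
time: 10.52
tool_pos: [0.5479, 0.1464, 0.1335]
tool_rot: [3.14, 0.003, -0.41]
contact_force: [0.3, 0.6, -4.1]
opening: 0.0207
grip_force: 40.0
```

>>> {"fn": "step_arm", "kwargs": {"steps": [{"x": 0.01, "y": 0.02, "z": 0, "rx": 0, "ry": 0, "rz": -0.05, "claw": -1}, {"x": 0.03, "y": 0.06, "z": 0, "rx": 0, "ry": 0, "rz": -0.16, "claw": -1}, {"x": 0.055, "y": 0.11, "z": 0, "rx": 0, "ry": 0, "rz": -0.29, "claw": -1}, {"x": 0.08, "y": 0.16, "z": 0, "rx": 0, "ry": 0, "rz": -0.42, "claw": -1}, {"x": 0.105, "y": 0.21, "z": 0, "rx": 0, "ry": 0, "rz": -0.55, "claw": -1}, {"x": 0.13, "y": 0.26, "z": 0, "rx": 0, "ry": 0, "rz": -0.68, "claw": -1}, {"x": 0.155, "y": 0.31, "z": 0, "rx": 0, "ry": 0, "rz": -0.81, "claw": -1}, {"x": 0.175, "y": 0.345, "z": 0, "rx": 0, "ry": 0, "rz": -0.92, "claw": -1}, {"x": 0.183, "y": 0.36, "z": 0, "rx": 0, "ry": 0, "rz": -0.98, "claw": -1}, {"x": 0.186, "y": 0.366, "z": 0, "rx": 0, "ry": 0, "rz": -1, "claw": -1}, {"x": 0.186, "y": 0.366, "z": 0, "rx": 0, "ry": 0, "rz": -1, "claw": -1}, {"x": 0.186, "y": 0.366, "z": 0, "rx": 0, "ry": 0, "rz": -1, "claw": -1}]}}

```text
time: 11.52
tool_pos: [0.5669, -0.1597, 0.1344]
tool_rot: [-3.14, 0.001, 0.374]
contact_force: [0.2, -0.1, -3.0]
opening: 0.0207
grip_force: 40.0
```

Run:
```python
from h import *
s=robot.observe(); print(s['tool_pos'],s['tool_rot'],s['contact_force'],np.abs(s['qvel']).max())
go(.567,-.1611,.075,.399)
c=cam('wrist'); im,D=read_camera('wrist'); cv2.imwrite('pics/w5.png',im); P=cloud(c,D)
m=(np.hypot(P[...,0]-.567,P[...,1]+.161)<.11)&(D>0)&(abs(P[...,2]-.126)<.012); k=P[m]
if len(k)>50:
  print(len(k),np.median(k,0),cv2.minAreaRect((k[:,:2]*1000).astype(np.float32)))
  A=np.c_[k[:,:2],np.ones(len(k))]; print('plane',np.linalg.lstsq(A,k[:,2],rcond=None)[0])
for q,z in [('wide_hole',.127),('narrow_hole',.127),('thick_dowel',.042),('thin_dowel',.042)]:
    for m in nets.landmark_of('wrist',q)[:2]: print(q,round(m['conf'],2),np.round(m['pixel'],1),ray(c,m['pixel'],z).round(4))
c=cam('scene'); im,D=read_camera('scene'); cv2.imwrite('pics/s2.png',im); P=cloud(c,D)
m=(np.hypot(P[...,0]-.567,P[...,1]+.161)<.11)&(D>0)&(abs(P[...,2]-.127)<.01); k=P[m]
A=np.c_[k[:,:2],np.ones(len(k))]; print('scene plate',len(k),np.median(k,0),np.linalg.lstsq(A,k[:,2],rcond=None)[0])
```

```text
[ 0.56691698 -0.15972106  0.13443762] [-3.13964039e+00  1.25789156e-03  3.74156896e-01] [ 0.17889321 -0.08456996 -3.04949753] 0.023309762246242687
t 11.52 shift [-0.0005  0.0019  0.0792] rot [-0.0025  0.0016 -0.0316] rows 1.4253100064554012 1.4257474134157615 0.19967610237316055
21262 [ 0.59860962 -0.14505702  0.12733837] ((565.971435546875, -158.76309204101562), (131.08966064453125, 84.44507598876953), 21.49578857421875)
plane [-0.00809264  0.00305153  0.13250406]
wide_hole 0.59 [184.8 311.5] [ 0.6119 -0.1409  0.127 ]
narrow_hole 0.38 [326.   47.7] [ 0.4896 -0.037   0.127 ]
thick_dowel 0.83 [173.  315.6] [ 0.6083 -0.145   0.042 ]
thick_dowel 0.6 [186.  313.3] [ 0.5994 -0.1468  0.042 ]
scene plate 1757 [ 0.54854017 -0.14567968  0.12714308] [ 0.01961345 -0.03605964  0.1101572 ]
```

View pics/w5.png

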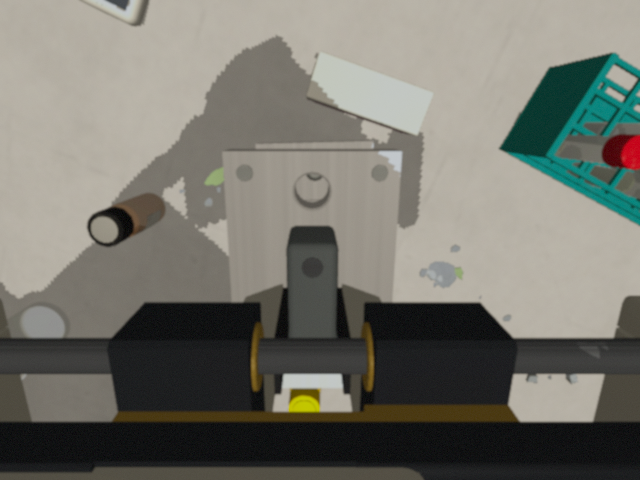

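The plate is held level, its wide hole at (187,312) with the thick dowel showing through it, and the vial is upright at left (225,110). The correction is 3.4 units along y and a small turn, then I go down to just above the dowels.

>>> {"fn": "step_arm", "kwargs": {"steps": [{"x": 0, "y": 0.0034, "z": 0.015, "rx": 0, "ry": 0, "rz": -0.032, "claw": -1}, {"x": 0, "y": 0.0034, "z": 0.035, "rx": 0, "ry": 0, "rz": -0.032, "claw": -1}, {"x": 0, "y": 0.0034, "z": 0.055, "rx": 0, "ry": 0, "rz": -0.032, "claw": -1}, {"x": 0, "y": 0.0034, "z": 0.07, "rx": 0, "ry": 0, "rz": -0.032, "claw": -1}, {"x": 0, "y": 0.0034, "z": 0.08, "rx": 0, "ry": 0, "rz": -0.032, "claw": -1}, {"x": 0, "y": 0.0034, "z": 0.082, "rx": 0, "ry": 0, "rz": -0.032, "claw": -1}, {"x": 0, "y": 0.0034, "z": 0.082, "rx": 0, "ry": 0, "rz": -0.032, "claw": -1}, {"x": 0, "y": 0.0034, "z": 0.082, "rx": 0, "ry": 0, "rz": -0.032, "claw": -1}, {"x": 0, "y": 0.0034, "z": 0.082, "rx": 0, "ry": 0, "rz": -0.032, "claw": -1}]}}

```text
time: 12.57
tool_pos: [0.569, -0.1635, 0.0749]
tool_rot: [3.14, -0.001, 0.401]
contact_force: [-0.7, 0.4, -3.3]
opening: 0.0208
grip_force: 40.0
```

Run:
```python
from h import *
s=robot.observe(); print(s['tool_pos'],s['tool_rot'],s['contact_force'],np.abs(s['qvel']).max())
c=cam('wrist'); im,D=read_camera('wrist'); P=cloud(c,D)
cv2.imwrite('pics/w6.png',cv2.resize(im[130:330,200:430],None,fx=3,fy=3,interpolation=cv2.INTER_CUBIC))
m=(np.hypot(P[...,0]-.567,P[...,1]+.161)<.11)&(D>0)&(abs(P[...,2]-.065)<.01); k=P[m]
print(len(k),np.median(k,0),cv2.minAreaRect((k[:,:2]*1000).astype(np.float32)))
```

```text
[ 0.56898479 -0.16345208  0.07488446] [ 3.14026833e+00 -1.15029115e-03  4.00514447e-01] [-0.71742191  0.36137813 -3.34310733] 0.0038247236162583255
21212 [ 0.60036781 -0.14771176  0.06783414] ((568.0244750976562, -162.47412109375), (131.1293182373047, 84.52098083496094), 22.9493350982666)
```

View pics/w6.png

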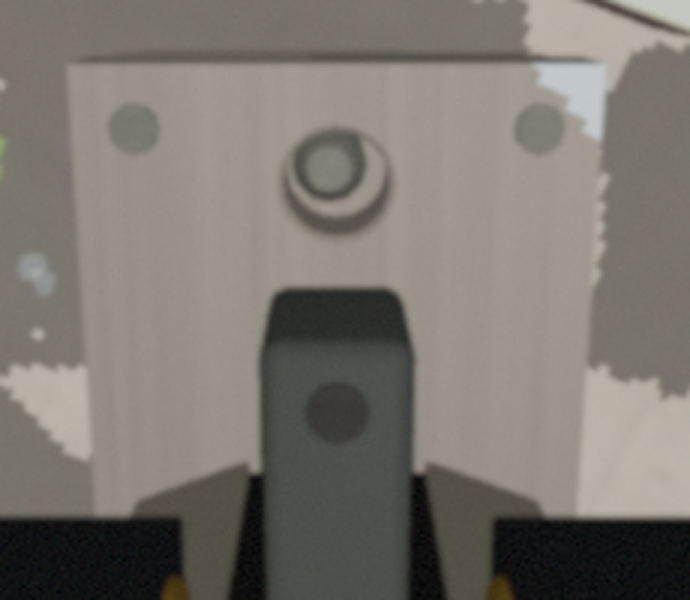

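The dowel sits in the hole about 1 mm left of centre, which agrees with the depth fit. I'll correct y by −0.0022 and start the fit.

>>> {"fn": "step_arm", "kwargs": {"steps": [{"x": -0.0007, "y": -0.0022, "z": 0, "rx": 0, "ry": 0, "rz": 0, "claw": -1}, {"x": -0.0007, "y": -0.0022, "z": 0, "rx": 0, "ry": 0, "rz": 0, "claw": -1}, {"x": -0.0007, "y": -0.0022, "z": 0.004, "rx": 0, "ry": 0, "rz": 0, "claw": -1}, {"x": -0.0007, "y": -0.0022, "z": 0.008, "rx": 0, "ry": 0, "rz": 0, "claw": -1}, {"x": -0.0007, "y": -0.0022, "z": 0.012, "rx": 0, "ry": 0, "rz": 0, "claw": -1}, {"x": -0.0007, "y": -0.0022, "z": 0.015, "rx": 0, "ry": 0, "rz": 0, "claw": -1}, {"x": -0.0007, "y": -0.0022, "z": 0.018, "rx": 0, "ry": 0, "rz": 0, "claw": -1}, {"x": -0.0007, "y": -0.0022, "z": 0.018, "rx": 0, "ry": 0, "rz": 0, "claw": -1}, {"x": -0.0007, "y": -0.0022, "z": 0.018, "rx": 0, "ry": 0, "rz": 0, "claw": -1}]}}

```text
time: 13.37
tool_pos: [0.5671, -0.1619, 0.0602]
tool_rot: [-3.141, 0.0, 0.401]
contact_force: [-0.7, 0.6, -3.6]
opening: 0.0209
grip_force: 40.0
```

>>> {"fn": "step_arm", "kwargs": {"steps": [{"x": 0, "y": 0, "z": 0.003, "rx": 0, "ry": 0, "rz": 0, "claw": -1}, {"x": 0, "y": 0, "z": 0.006, "rx": 0, "ry": 0, "rz": 0, "claw": -1}, {"x": 0, "y": 0, "z": 0.008, "rx": 0, "ry": 0, "rz": 0, "claw": -1}, {"x": 0, "y": 0, "z": 0.01, "rx": 0, "ry": 0, "rz": 0, "claw": -1}, {"x": 0, "y": 0, "z": 0.01, "rx": 0, "ry": 0, "rz": 0, "claw": -1}, {"x": 0, "y": 0, "z": 0.01, "rx": 0, "ry": 0, "rz": 0, "claw": -1}]}}

```text
time: 13.87
tool_pos: [0.5672, -0.1619, 0.0528]
tool_rot: [-3.142, 0.0, 0.401]
contact_force: [0.1, -0.4, -4.1]
opening: 0.0211
grip_force: 40.0
```

Still free, with about 1.3 mm to go.

>>> {"fn": "step_arm", "kwargs": {"steps": [{"x": 0, "y": 0, "z": 0.001, "rx": 0, "ry": 0, "rz": 0, "claw": -1}, {"x": 0, "y": 0, "z": 0.002, "rx": 0, "ry": 0, "rz": 0, "claw": -1}, {"x": 0, "y": 0, "z": 0.002, "rx": 0, "ry": 0, "rz": 0, "claw": -1}, {"x": 0, "y": 0, "z": 0.002, "rx": 0, "ry": 0, "rz": 0, "claw": -1}]}}

```text
time: 14.2
tool_pos: [0.5674, -0.1619, 0.0517]
tool_rot: [3.141, -0.0, 0.401]
contact_force: [0.0, 0.1, -2.9]
opening: 0.0207
grip_force: 40.0
```

>>> {"fn": "step_arm", "kwargs": {"steps": [{"x": 0, "y": 0, "z": 0.001, "rx": 0, "ry": 0, "rz": 0, "claw": -1}, {"x": 0, "y": 0, "z": 0.0015, "rx": 0, "ry": 0, "rz": 0, "claw": -1}, {"x": 0, "y": 0, "z": 0.0015, "rx": 0, "ry": 0, "rz": 0, "claw": -1}, {"x": 0, "y": 0, "z": 0.0015, "rx": 0, "ry": 0, "rz": 0, "claw": -1}]}}

```text
time: 14.53
tool_pos: [0.5674, -0.1619, 0.0515]
tool_rot: [3.141, -0.001, 0.401]
contact_force: [-2.8, 1.4, 5.1]
opening: 0.0205
grip_force: 40.0
```

>>> {"fn": "step_arm", "kwargs": {"steps": [{"x": 0, "y": 0, "z": 0.0006, "rx": 0, "ry": 0, "rz": 0, "claw": -1}, {"x": 0, "y": 0, "z": 0.0012, "rx": 0, "ry": 0, "rz": 0, "claw": -1}, {"x": 0, "y": 0, "z": 0.0012, "rx": 0, "ry": 0, "rz": 0, "claw": -1}, {"x": 0, "y": 0, "z": 0.0012, "rx": 0, "ry": 0, "rz": 0, "claw": -1}, {"x": 0, "y": 0, "z": 0.0012, "rx": 0, "ry": 0, "rz": 0, "claw": -1}]}}

```text
time: 14.95
tool_pos: [0.5674, -0.1619, 0.0515]
tool_rot: [3.141, -0.001, 0.401]
contact_force: [-6.1, 2.8, 11.6]
opening: 0.0206
grip_force: 40.0
```

```bash
cat > chk.py <<'E'
from h import *
c=cam('wrist'); im,D=read_camera('wrist'); P=cloud(c,D); s=robot.observe(); print(s['time'],s['contact_force'],s['tool_pos'],s['grip_force'])
m=(np.hypot(P[...,0]-.567,P[...,1]+.161)<.11)&(D>0)&(abs(P[...,2]-.044)<.01); k=P[m]
print(len(k),np.median(k,0),cv2.minAreaRect((k[:,:2]*1000).astype(np.float32)))
print('plane',np.linalg.lstsq(np.c_[k[:,:2],np.ones(len(k))],k[:,2],rcond=None)[0])
c=cam('scene'); im,D=read_camera('scene'); P=cloud(c,D); cv2.imwrite('pics/s3.png',im[170:290,280:440].repeat(4,0).repeat(4,1))
m=(np.hypot(P[...,0]-.53,P[...,1]+.03)<.025)&(P[...,2]>.005)&(P[...,2]<.09)&(D>0);k=P[m]; print('vial',k.mean(0),k[:,2].max())
E
python3 chk.py
```

```text
15.0 [-4.87741625  2.61356938 11.16268678] [ 0.5674331  -0.16190066  0.05147623] 40.00374913215637
21809 [ 0.59946057 -0.14565065  0.04451466] ((587.5953369140625, -150.5034637451172), (176.41018676757812, 104.79024505615234), 3.0518996715545654)
plane [-0.00919886 -0.00025415  0.04980281]
vial [ 0.52339852 -0.02875689  0.04437043] 0.07406451477386955
```

View pics/s3.png

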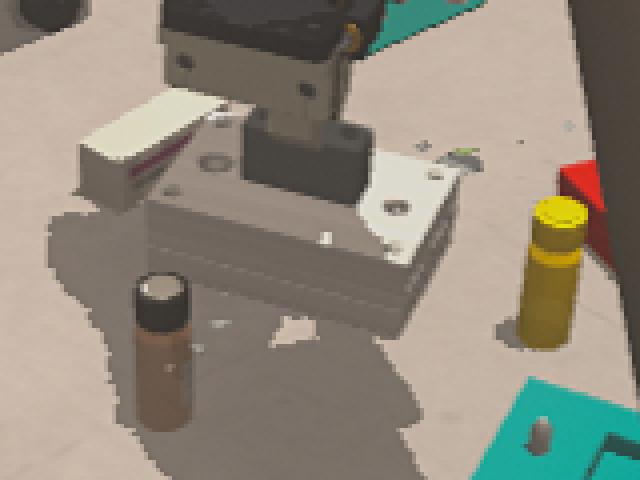

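The halves are closed: the plate's top face measures 44.5 mm, with no gap. The press is about 15 N, counting the plate's weight, and the vial is upright beside the mould. I'll hand in.

```bash
python3 -c "
from h import *
print(robot.observe()['contact_force']); print(robot.hand_in())"
```

```text
[-5.62784086  2.55104911 10.58102342]
the job is handed in; nothing more can be done
None
```

The job is handed in; no verdict came back. By my last check, the vial stands upright on the bench beside the mould, and the upper half is fully down on both dowels, gripped and pressed with about 14–15 N.

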